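# Close the herb press and switch it on

## Robot

A 6-joint arm with a two-finger parallel gripper is mounted at the origin on the work surface. World frame = base frame: x ahead of the robot, y to its left, z up, the work surface at z = 0. Lengths are in m, angles in rad, forces in N, time in s.
With the tool pointing down it reaches from about 0.425 to 0.925 m from the base axis. Payload 12.5 kg.
Tool frame: the origin (TCP) lies midway between the tips of the shut fingers; the grasp point (between the pads) lies 19 mm behind it; z points along the fingers, x is the direction in which the jaws open and shut, and the axes are right-handed (so a half turn about z gives the same grasp; the last joint's range is limited). The gripper opens to 85 mm and grips with 20 to 120 N. Pads are 22 mm wide; open, the fingers measure 114 mm over their backs; the gripper's body (76 mm by 85 mm) begins 54 mm behind the grasp point. The pads swing forward as they close: fully open they stand 13 mm farther back than shut.
Start: joints at [1.097, 0.491, 1.559, -0, 1.092, -0.106], TCP at [0.225, 0.583, 0.231] pointing down, gripper open.
Joint ranges: [-3.1, 3.1], [-0.84, 2.19], [0.05, 2.79], [-1.13, 4.28], [0.06, 2.93], [-2.69, 2.69]. Speed limits (rad/s): [2.22, 2.22, 2.79, 3.14, 3.14, 3.14].

## Interface

Orientations are given as a unit quaternion [x, y, z, w].
In Python, from rig import manip, jaws, status, vision gives the robot as it stands. Calls block until the motion is done:
- manip.move_to(position, orientation): joint-space move of the TCP to a pose.
- manip.move_straight(position, orientation=None, speed=0.15): straight line of the TCP; orientation=None keeps the orientation; speed is the mean speed in m/s.
- manip.goto_joints(angles): joint-space move.
- jaws.ungrasp() and jaws.grasp(grip_force=None): open the fingers fully, or close them until they stop; grip_force is the grip in N (None keeps the last).
- manip.sleep(seconds).
- manip.ik(position, orientation): joint angles nearest the present ones, or None.
- status.sense(): the state.
- vision.grab_frame(name): name is "side" or "top"; returns (picture, depth): 480x640x3 uint8, red, green, blue; 480x640 float32, m along the optical axis (not along the pixel's ray), 0 where there is no reading.
- vision.camera_params(name): a dict with "fx", "fy", "cx", "cy" (pixels), "R" (3x3) and "t" (3): a world point X has camera coordinates R X + t. Camera axes: x right, y down, z forward; pixel columns grow to the right and rows downward; lengths in m; the calibration is good to about 2 mm. A picture is of the moment at which its call begins. camera_params takes no time and is no camera call.
A pose or a line that the arm cannot do raises manip.Unreachable and nothing moves.
- manip.finish_job(): hands the job in, once; it reports no verdict.
The state is a dict: "time_s": time; "joints": joint angles; "qd": joint speeds; "effort": joint torques, N m; "tool_pos": TCP position; "orientation": TCP orientation; "force": force on the tool from outside, world axes, zero at the start; "moment": the same for the moment, N m; "grip_width": finger opening in m.
Only numpy, scipy, OpenCV 4.12 (cv2) and the standard library are available. Lean on these libraries where they do the work, as an engineer would, in place of code of your own. Each camera call takes 0.05 s, during which the arm holds its last target. There are 200 camera calls.

## Task

Close the herb drying press: take the board with the two holes by its bar grip and lower it, level and without letting it drop, over the two guide pins until it lies fully home on the lower half. Then slide the switch on the lower half across to its other end (on), and leave the press closed. Leave the other things on the table where they are.

Things in the scene. Friction and masses are not known exactly. Their poses are not given: they have to be found in the camera images.
- press_base: Lower half of a herb drying press, fixed: a grey box 190 (x) x 230 (y) x 55 mm high, left or right of the table's middle. Origin: centre of its underside, on the table; x points away from the switch, y along the line of the two pins, z up. Its flat top, 55 mm up, carries the pins (at x = 36, y = -75 and +75 mm) and, on the free strip along the -x edge (robot's side), the slide switch.
- press_seat (a point): Point fixed to the lower half, same axes: where top_grip is when the top plate is fully home (midway between the pins, 45 mm above the flat top).
- top_grip (a point): Loose top plate of the press, lying right way up: plywood 110 (x) x 200 (y) x 20 mm, 0.33-0.55 kg, two through holes 17 mm wide at y = -75 and +75 mm. Upright wooden bar grip in the middle: 24 mm wide (x), 90 mm long (y), its top 65 mm above the plate's underside. This point: middle of the plate, 45 mm above its underside. x across the bar, y along it, z up. Fits the pins either way round.
- press_switch (a joint): Slide switch, m: 0 = off (as found), 0.020 = on. Slides along +y of press_base; when off the ridge rests nearer the -y end of its black slot (66 mm long). Sprung detent at mid travel (0.010): about 3 N to start it, then it snaps over to the other end.
- switch_ridge (a point): Top centre of the switch's small white ridge, 13 mm above the flat top of the lower half; 24 mm wide (x), 7 mm thick (y, the way it slides); moves with the switch. Axes as press_base. The seated top plate's edge (20 mm high) is 44 mm from the ridge's centre, towards +x.
- pin_a (a point): Tip of the steel guide pin at y = -75 mm of the lower half: 14 mm thick, rises 45 mm above the flat top, the uppermost 12 mm tapering to 6 mm.
- pin_b (a point): Tip of the steel guide pin at y = +75 mm of the lower half: 14 mm thick, rises 45 mm above the flat top, the uppermost 12 mm tapering to 6 mm.
- spare_board: A smaller plywood board, 90 x 120 x 16 mm, with a round knob (28 mm across, top 46 mm up) and no holes; not part of this job. Origin under its centre.
- tall_jar: Closed glass jar, 90 mm across, 160 mm tall, white cap. Origin under its centre.
- small_jar: Closed glass jar, 68 mm across, 102 mm tall, black cap. Origin under its centre.
- jar_lid: Loose jar lid lying between the press halves, 66 mm across, 12 mm thick. Origin under its centre.
- paper_cup: Brown paper cup, 72 mm across the rim, 85 mm tall. Origin under its centre.
- plate: White plate, 180 mm across, 20 mm tall. Origin under its centre.
- spoon: Spoon, about 200 mm long, lying flat. Origin under it.
There are look-alikes about, which are no part of the job. Leave any yellow look-alike of the part that bears top_grip alone.

How it is judged:
By the outcome, as a careful person would: the job done as asked, in the order asked, and still so for the second after the job is handed in, with the robot touching nothing.
It also fails if it takes over 67 s, if anything falls off the work surface, if the arm or the gripper's body presses on something with over 40 N, if the wrist force passes 120 N, or if a joint passes its speed limit or range.

## Working session

There is one attempt and no reset: what is moved stays moved. The work goes in short steps, each a Python script; the robot and the scene stay as the last script left them, time stands still between calls to the robot, and variables do not carry over. Pictures are saved under pics/ and viewed, about 8 in all and at most 12, crops included, and the job is handed in when it is done.

```bash
mkdir -p pics; cat > h.py <<'E'
import numpy as np, cv2
from rig import manip, jaws, status, vision
def shot(n):
    im,d=vision.grab_frame(n); np.savez(f'{n}.npz',im=im,d=d); return im,d
def world(n,u,v,d):
    p=vision.camera_params(n); R=np.array(p['R']);t=np.array(p['t'])
    u,v,d=map(np.asarray,(u,v,d))
    c=np.stack([(u-p['cx'])/p['fx']*d,(v-p['cy'])/p['fy']*d,d],-1)
    return (c-t)@R
def pix(n,X):
    p=vision.camera_params(n); c=np.array(p['R'])@X+np.array(p['t'])
    return np.array([c[0]/c[2]*p['fx']+p['cx'],c[1]/c[2]*p['fy']+p['cy']])
def at_z(n,u,v,z):
    a=world(n,u,v,0.);b=world(n,u,v,1.); return a+(b-a)*(z-a[2])/(b[2]-a[2])
E
python3 - <<'E'
from h import *
for n in('top','side'):
    im,d=shot(n); cv2.imwrite(f'pics/{n}1.png',im[...,::-1])
    p=vision.camera_params(n); print(n,p['fx'],world(n,320,240,0.))
print(status.sense())
E
```

```text
top 523.9833673295876 [0.49147066 0.00972372 1.35820921]
side 449.5730943988314 [ 0.16611174 -0.72931367  0.86186493]
{'time_s': 0.1, 'joints': array([ 1.09742611e+00,  4.91486723e-01,  1.55941262e+00,  1.29905730e-05,
        1.09172923e+00, -1.05601715e-01]), 'qd': array([ 0.00072457, -0.00093711, -0.00084971, -0.00071521,  0.00245331,
        0.00067492]), 'effort': array([ 2.38932000e-03, -6.19444299e+01, -2.62024212e+01, -1.36273238e-04,
        2.99576008e-03,  4.33418779e-05]), 'tool_pos': array([0.22458614, 0.58302174, 0.23078568]), 'orientation': array([ 8.24481434e-01,  5.65888767e-01, -4.58303022e-04,  2.41393121e-04]), 'force': array([-0.51289517,  0.37776698,  0.47255329]), 'moment': array([ 0.03538122,  0.02393333, -0.0077296 ]), 'grip_width': 0.08550593874602094}
```

View pics/top1.png

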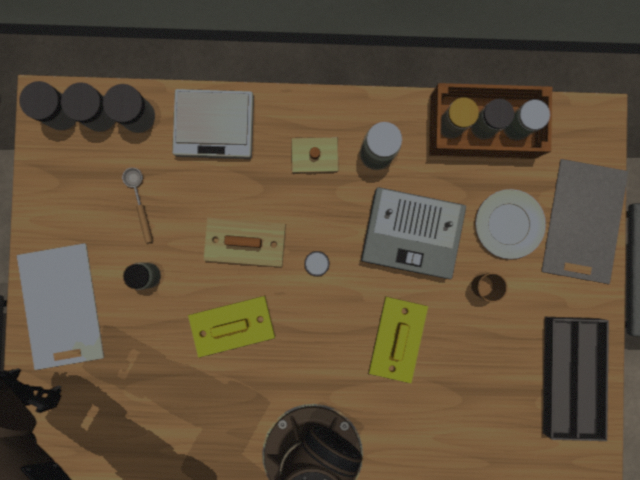

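View pics/side1.png

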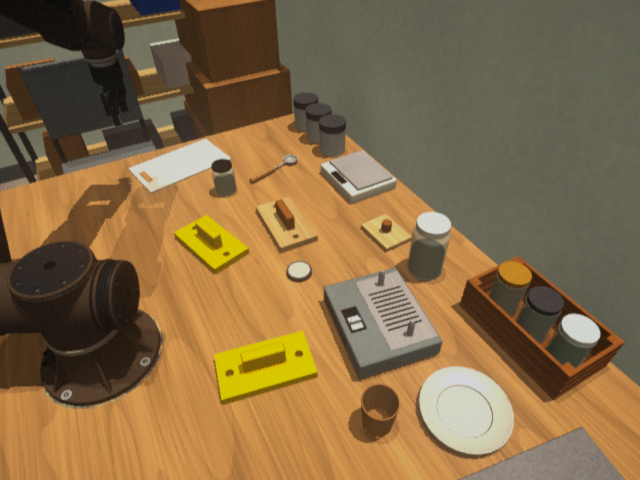

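The plywood plate is at about (244,243) in the top view, the press base at (415,233) and its switch at (410,258). The two yellow look-alikes are at (231,327) and (399,340). I'll enlarge the plate and the base.

```bash
python3 - <<'E'
from h import *
a=np.load('top.npz');im=a['im']
c=np.vstack([cv2.resize(im[y:y+50,x:x+110] if 0 else im[y:y+h,x:x+w],(w*6,h*6),interpolation=cv2.INTER_CUBIC) for x,y,w,h in [(355,180,120,100)]])
cv2.imwrite('pics/base.png',np.clip(c[...,::-1]*1.6,0,255))
c=cv2.resize(im[210:275,195:295],None,fx=8,fy=8,interpolation=cv2.INTER_CUBIC)
cv2.imwrite('pics/plate.png',np.clip(c[...,::-1]*1.6,0,255))
d=a['d']
v,u=np.mgrid[:480,:640]; P=world('top',u,v,d)
np.save('P.npy',P)
# rectangles from depth
def rect(box,lo,hi):
    x,y,w,h=box; q=P[y:y+h,x:x+w].reshape(-1,3); q=q[(q[:,2]>lo)&(q[:,2]<hi)]
    r=cv2.minAreaRect(q[:,:2].astype(np.float32)*1000); print(len(q),r,np.median(q[:,2]))
rect((355,180,120,100),.045,.075)
rect((195,210,100,65),.012,.03)
rect((195,210,100,65),.05,.08)
q=P[180:280,355:475].reshape(-1,3);print(q[q[:,2]>.08])
E
```

```text
6895 ((571.7584838867188, -236.3853302001953), (230.76805114746094, 191.74774169921875), 80.05965423583984) 0.05487951384776154
2918 ((538.2890625, 191.08450317382812), (200.50621032714844, 110.18260955810547), 87.10186767578125) 0.019548802947171106
355 ((538.0662231445312, 190.9486846923828), (90.47888946533203, 24.094051361083984), 86.82462310791016) 0.06399421099842258
[[ 0.49147066  0.00972372  1.35820921]
 [ 0.49147066  0.00972372  1.35820921]
 [ 0.49147066  0.00972372  1.35820921]
 [ 0.49147066  0.00972372  1.35820921]
 [ 0.49147066  0.00972372  1.35820921]
 [ 0.49147066  0.00972372  1.35820921]
 [ 0.49147066  0.00972372  1.35820921]
 [ 0.49147066  0.00972372  1.35820921]
 [ 0.49147066  0.00972372  1.35820921]
 [ 0.49147066  0.00972372  1.35820921]
 [ 0.49147066  0.00972372  1.35820921]
 [ 0.49147066  0.00972372  1.35820921]
 [ 0.49147066  0.00972372  1.35820921]
 [ 0.6250241  -0.16519272  0.09123559]
 [ 0.62478551 -0.16720688  0.09418778]
 [ 0.62491438 -0.16970433  0.09365461]
 [ 0.62549181 -0.17281474  0.08887366]
 [ 0.49147066  0.00972372  1.35820921]
 [ 0.62269391 -0.16305
[... 2828 characters left out ...]
0.49147066  0.00972372  1.35820921]
 [ 0.49147066  0.00972372  1.35820921]
 [ 0.49147066  0.00972372  1.35820921]
 [ 0.49147066  0.00972372  1.35820921]
 [ 0.49147066  0.00972372  1.35820921]
 [ 0.49147066  0.00972372  1.35820921]
 [ 0.49147066  0.00972372  1.35820921]
 [ 0.49147066  0.00972372  1.35820921]
 [ 0.49147066  0.00972372  1.35820921]
 [ 0.49147066  0.00972372  1.35820921]
 [ 0.49147066  0.00972372  1.35820921]
 [ 0.49147066  0.00972372  1.35820921]
 [ 0.49147066  0.00972372  1.35820921]
 [ 0.49147066  0.00972372  1.35820921]
 [ 0.49147066  0.00972372  1.35820921]][ WARN:0@0.675] global loadsave.cpp:1063 imwrite_ Unsupported depth image for selected encoder is fallbacked to CV_8U.
```

View pics/base.png

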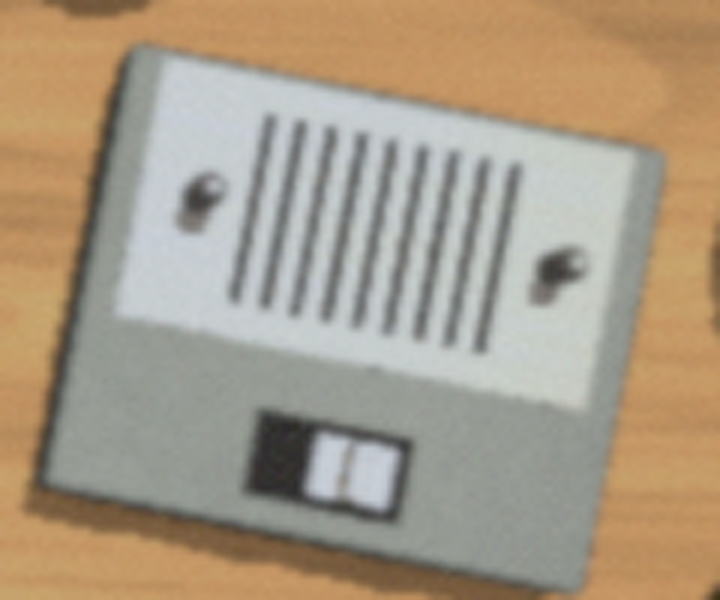

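View pics/plate.png

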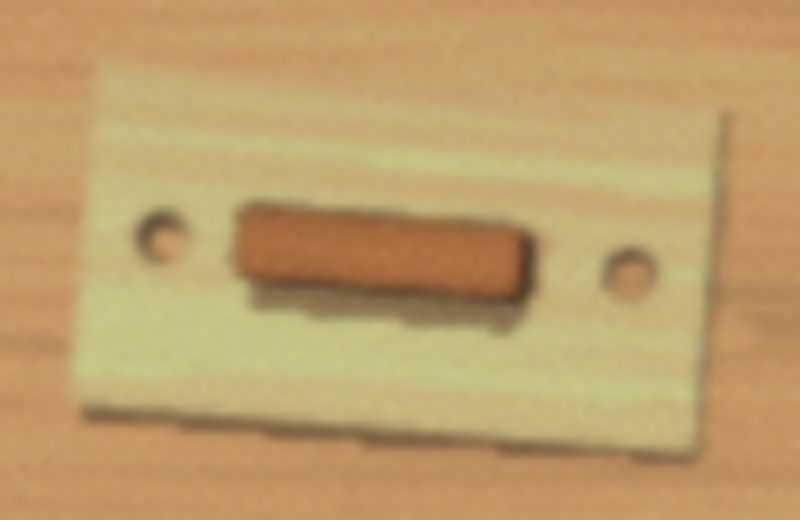

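Depth and the crops agree. The plate is 200x110 mm with its centre at (538,191) and yaw about -3°. The base is 231x192 mm with its centre at (572,-236) and yaw about -9.9°. The pins are at crop (212,186) and (574,260), and the switch ridge is at about (345,468). Next I'll grasp the plate and lift it a little.

```bash
cat >> h.py <<'E'
def Q(deg):
    a=np.radians(deg)/2; return [np.cos(a),np.sin(a),0,0]
def st(tag=''):
    s=status.sense(); print(tag,round(s['time_s'],2),np.round(s['tool_pos'],4),'F',np.round(s['force'],1),'M',np.round(s['moment'],2),'g',round(s['grip_width'],4)); return s
E
python3 - <<'E'
from h import *
pb=at_z('top',355+212/6-.4,180+186/6-.4,.1);pa=at_z('top',355+574/6-.4,180+260/6-.4,.1)
print(pa,pb,(pa+pb)/2,np.linalg.norm(pa-pb),np.degrees(np.arctan2(*(pb-pa)[1::-1])))
# switch top colour
print('ridge',at_z('top',355+345/6-.4,180+468/6-.4,.068), 'slot', at_z('top',355+np.array([248,410])/6,180+np.array([450,480])/6,.055))
for n,u in (('hb',162),('ha',630)): pass
x,y=.538,.191
manip.move_to([x,y,.14],Q(-3)); st('above')
manip.move_straight([x,y,.027],speed=.12); st('down')
jaws.grasp(80); st('grip')
manip.move_straight([x,y,.06],speed=.08); st('lift')
for n in('top','side'): shot(n)
a=np.load('top.npz')['im'][190:290,180:310]; b=np.load('side.npz')['im'][140:260,210:350]
cv2.imwrite('pics/lift.png',np.hstack([cv2.resize(i,(400,400))[...,::-1] for i in(a,b)]))
E
```

```text
[ 0.59495332 -0.31493255  0.1       ] [ 0.62037638 -0.16874086  0.1       ] [ 0.60766485 -0.2418367   0.1       ] 0.14838578216831774 80.13479726069473Traceback (most recent call last):
  File "<stdin>", line 5, in <module>
  File "h.py", line 14, in at_z
    a=world(n,u,v,0.);b=world(n,u,v,1.); return a+(b-a)*(z-a[2])/(b[2]-a[2])
  File "h.py", line 8, in world
    c=np.stack([(u-p['cx'])/p['fx']*d,(v-p['cy'])/p['fy']*d,d],-1)
    raise ValueError('all input arrays must have the same shape')
ValueError: all input arrays must have the same shape
```

The pins project to a midpoint of (607.7,-241.8), 148 mm apart, yaw -9.9°. That matches the base rectangle. I'll rerun without the array call that failed.

```bash
python3 - <<'E'
from h import *
print('ridge',at_z('top',355+345/6-.4,180+468/6-.4,.068))
x,y=.538,.191
manip.move_to([x,y,.14],Q(-3)); st('above')
manip.move_straight([x,y,.027],speed=.12); st('down')
jaws.grasp(80); st('grip')
manip.move_straight([x,y,.06],speed=.08); st('lift')
for n in('top','side'): shot(n)
a=np.load('top.npz')['im'][190:290,180:310]; b=np.load('side.npz')['im'][140:260,210:350]
cv2.imwrite('pics/lift.png',np.hstack([cv2.resize(i,(400,400))[...,::-1] for i in(a,b)]))
E
```

```text
ridge [ 0.5091997  -0.23087344  0.068     ]
above 1.95 [0.5379 0.1918 0.1402] F [-0.  -0.4  0.9] M [0.05 0.01 0.03] g 0.0854
down 3.04 [0.5383 0.1911 0.0276] F [-0.2  0.2  0.1] M [-0.04  0.02  0.02] g 0.0854
grip 3.63 [0.5386 0.1911 0.0275] F [2.2 0.8 6.2] M [-0.01 -0.1   0.04] g 0.0234
lift 4.2 [0.5378 0.191  0.0601] F [ 0.   0.1 -4.8] M [-0.01 -0.02 -0.02] g 0.0231
```

View pics/lift.png

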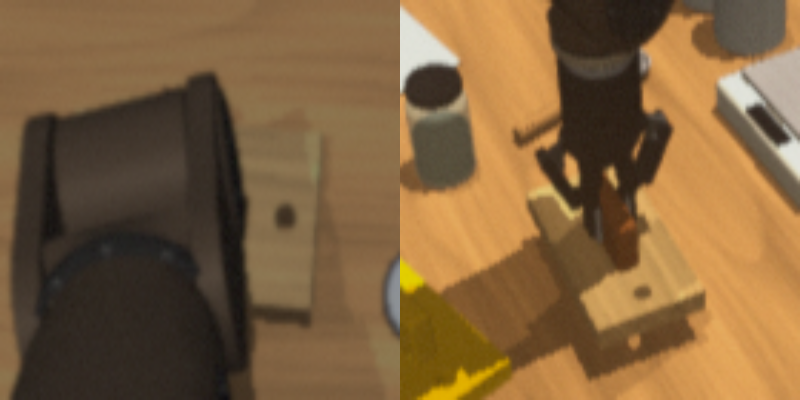

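The plate is held level, at 4.8 N with negligible moment. I'll carry it over the pins and compare it with them in both cameras.

```bash
python3 - <<'E'
from h import *
x,y=.538,.191
manip.move_straight([x,y,.16],speed=.12)
manip.move_straight([.6075,-.242,.16],Q(-9.9),speed=.14); manip.sleep(.3); s=st('over')
for n in('top','side'): shot(n)
a=np.load('top.npz')['im'][170:290,345:485]; b=np.load('side.npz')['im'][230:380,310:460]
cv2.imwrite('pics/over.png',np.clip(np.hstack([cv2.resize(a,(400,343))[...,::-1],cv2.resize(b,(400,400))[:343,:,::-1]])*1.0,0,255))
cv2.imwrite('pics/over.png',cv2.resize(np.load('side.npz')['im'][220:380,300:470],(800,600)[:2] and (638,600),interpolation=cv2.INTER_CUBIC)[...,::-1])
v,u=np.mgrid[:480,:640]
c,sn=np.cos(np.radians(-9.9)),np.sin(np.radians(-9.9))
for n in('top','side'):
    P=world(n,u,v,np.load(n+'.npz')['d']); q=P.reshape(-1,3)
    l=(q[:,:2]-[.6075,-.242])@np.array([[c,-sn],[sn,c]])
    m=(abs(q[:,2]-(.1525))<.006)&(abs(l)<[.08,.13]).all(1)
    print(n,m.sum(),'z',np.median(q[m,2]),'x',np.percentile(l[m,0],[.5,99.5]),'y',np.percentile(l[m,1],[.5,99.5]))
    # level: fit plane; edges in y at each band of x
    A=np.c_[l[m],np.ones(m.sum())]; print('plane',np.linalg.lstsq(A,q[m,2],rcond=None)[0])
    for lo in(-.05,-.03,-.01,.01,.03):
        k=m&(l[:,0]>lo)&(l[:,0]<lo+.02); 
        if k.sum(): print(lo,'ymin,max',l[k,1].min().round(4),l[k,1].max().round(4))
    for lo in(-.09,-.07,-.05,.05,.07):
        k=m&(l[:,1]>lo)&(l[:,1]<lo+.02); 
        if k.sum(): print(lo,'xmin,max',l[k,0].min().round(4),l[k,0].max().round(4))
E
```

```text
over 8.87 [ 0.6075 -0.2419  0.16  ] F [-0.  -0.6 -5.5] M [-0.02 -0.01 -0.  ] g 0.0231
top 1217 z 0.15187943575525295 x [-0.05615839  0.05336148] y [0.03004123 0.10020661]
plane [-0.00075772 -0.00137752  0.15206917]
-0.05 ymin,max 0.0428 0.1004
-0.03 ymin,max 0.0395 0.1003
-0.01 ymin,max 0.0438 0.1002
0.01 ymin,max 0.0328 0.0997
0.03 ymin,max 0.0277 0.1005
0.05 xmin,max -0.0565 0.0537
0.07 xmin,max -0.0563 0.0535
side 2665 z 0.15326155756151155 x [-0.05574565  0.05428845] y [-0.10270488  0.09524156]
plane [0.00341843 0.00202719 0.15319949]
-0.05 ymin,max -0.1031 0.0985
-0.03 ymin,max -0.1031 0.0985
-0.01 ymin,max -0.1027 0.0818
0.01 ymin,max -0.103 0.0894
0.03 ymin,max -0.1031 0.0574
-0.09 xmin,max -0.056 0.0555
-0.07 xmin,max -0.057 0.0552
-0.05 xmin,max -0.0566 0.0543
0.05 xmin,max -0.0564 0.0413
0.07 xmin,max -0.0569 0.0164[ WARN:0@15.429] global loadsave.cpp:1063 imwrite_ Unsupported depth image for selected encoder is fallbacked to CV_8U.
```

View pics/over.png

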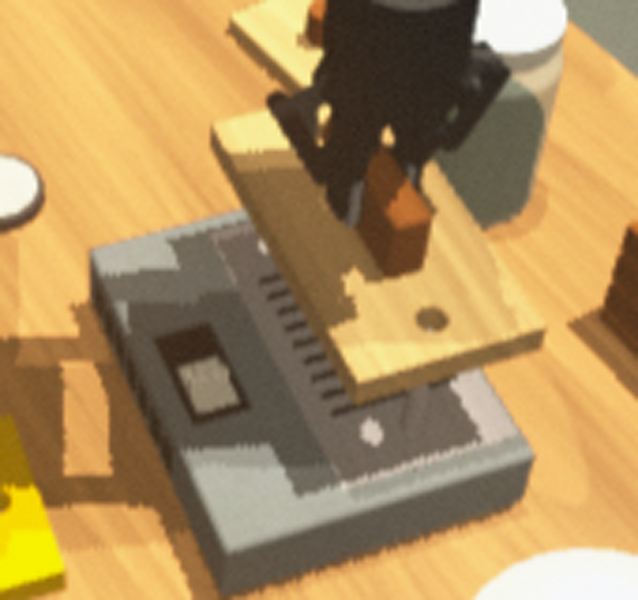

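The plate is level over the pins with its right hole visible. The top view puts it 1.4 mm short in x relative to the base. I'll measure the base in the same side frame to get a second relative estimate.

```bash
python3 - <<'E'
from h import *
v,u=np.mgrid[:480,:640]
c,sn=np.cos(np.radians(-9.9)),np.sin(np.radians(-9.9)); M=np.array([[c,-sn],[sn,c]])
for n in('side','top'):
    q=world(n,u,v,np.load(n+'.npz')['d']).reshape(-1,3)
    for nm,z,w in(('base',.055,(.12,.15)),('plate',.1525,(.08,.13))):
        l=(q[:,:2]-[.6075,-.242])@M
        m=(abs(q[:,2]-z)<.005)&(abs(l+([.036,0] if nm=='base' else [0,0]))<w).all(1)
        r=cv2.minAreaRect((l[m]*1000).astype(np.float32)); print(n,nm,r)
        if nm=='base':
            for lo in np.arange(-.1,.1,.04):
                k=m&(l[:,1]>lo)&(l[:,1]<lo+.02); print(round(lo,2),'x',l[k,0].min().round(4),l[k,0].max().round(4))
            for lo in(-.12,-.1,-.08,-.06):
                k=m&(l[:,0]>lo)&(l[:,0]<lo+.02); print(round(lo,2),'y',l[k,1].min().round(4),l[k,1].max().round(4))
E
```

```text
side base ((-35.666290283203125, -2.8917465209960938), (190.0027313232422, 232.34939575195312), 0.10460402816534042)
-0.1 x -0.1304 0.0595
-0.06 x -0.1302 0.0586
-0.02 x -0.1305 0.042
0.02 x -0.1304 -0.0238
0.06 x -0.1304 -0.0237
-0.12 y -0.1181 0.1123
-0.1 y -0.1187 0.1115
-0.08 y -0.1191 0.1111
-0.06 y -0.1188 0.112
side plate ((-0.5452346801757812, -2.43438720703125), (201.91299438476562, 112.83303833007812), 89.95854949951172)
top base ((-36.058372497558594, 68.88019561767578), (189.38589477539062, 91.30958557128906), 0.01216740719974041)Traceback (most recent call last):
  File "<stdin>", line 12, in <module>
    return umr_minimum(a, axis, None, out, keepdims, initial, where)
ValueError: zero-size array to reduction operation minimum which has no identity
```

Both cameras agree on a correction of about (+1.1, -0.5) mm in base axes. I'll lower slowly with force checks.

```bash
python3 - <<'E'
from h import *
x,y=.6085,-.2427
manip.move_straight([x,y,.132],speed=.08); st()
for z in(.124,.118,.112,.106,.100,.094,.089,.086,.084,.083,.0825,.082):
    manip.move_straight([x,y,z],speed=.03); s=st(z); f=s['force']
    if np.hypot(f[0],f[1])>12 or f[2]>6: print('STOP');break
E
```

```text
9.47 [ 0.6084 -0.2427  0.1314] F [ 0.3 -0.2 -4.7] M [-0.02 -0.01 -0.02] g 0.023
0.124 9.88 [ 0.6085 -0.2427  0.1239] F [ 0.4 -0.2 -5.3] M [-0.02  0.03  0.02] g 0.0231
0.118 10.23 [ 0.6084 -0.2427  0.1178] F [ 0.6  0.3 -5.4] M [ 0.01 -0.04  0.01] g 0.0235
0.112 10.58 [ 0.6084 -0.2426  0.1117] F [-0.1 -0.3 -6.1] M [-0.02  0.02 -0.06] g 0.0234
0.106 10.93 [ 0.6084 -0.2426  0.1057] F [ 1.1  0.6 -4.3] M [-0.03 -0.02 -0.01] g 0.0233
0.1 11.28 [ 0.6084 -0.2427  0.0997] F [-0.2 -0.6 -5.7] M [ 0.01 -0.01 -0.02] g 0.023
0.094 11.63 [ 0.6084 -0.2427  0.0937] F [ 0.  -0.6 -5.2] M [-0.02 -0.06 -0.02] g 0.0229
0.089 11.95 [ 0.6084 -0.2426  0.0887] F [ 0.3  0.  -6.3] M [-0.02  0.01  0.01] g 0.0234
0.086 12.2 [ 0.6084 -0.2427  0.0858] F [ 1.  -0.5 -5.3] M [-0.03 -0.01  0.02] g 0.0234
0.084 12.45 [ 0.6084 -0.2427  0.0839] F [-0.6  0.2 -5.8] M [ 0.03 -0.01 -0.04] g 0.023
0.083 12.7 [ 0.6085 -0.2427  0.083 ] F [-0.4  0.1 -5.8] M [-0.    0.01 -0.03] g 0.0232
0.0825 12.95 [ 0.6086 -0.2427  0.0826] F [-1.  -0.4 -4.2] M [ 0.01 -0.04 -0.01] g 0.0231
0.082 13.2 [ 0.6085 -0.2427  0.0825] F [-2.8  0.8  3.2] M [0.21 0.4  0.01] g 0.0231
```

It went on freely, with contact at exactly the predicted seat height. I'll press lightly, release, retreat and look.

```bash
python3 - <<'E'
from h import *
x,y=.6085,-.2427
manip.move_straight([x,y,.0812],speed=.03); st('press')
jaws.ungrasp(); st('open')
manip.move_straight([x,y,.2],speed=.15)
manip.move_to([.44,.0,.28],Q(-10)); st('away')
for n in('top','side'): shot(n)
im=np.load('top.npz')['im']
cv2.imwrite('pics/seated.png',cv2.resize(im[180:280,355:475],None,fx=6,fy=6,interpolation=cv2.INTER_CUBIC)[...,::-1])
cv2.imwrite('pics/seated_s.png',cv2.resize(np.load('side.npz')['im'][250:385,310:460],None,fx=4.4,fy=4.4,interpolation=cv2.INTER_CUBIC)[...,::-1])
v,u=np.mgrid[:480,:640]
q=world('top',u,v,np.load('top.npz')['d'])[180:280,355:475].reshape(-1,3)
m=abs(q[:,2]-.075)<.008; print(cv2.minAreaRect(q[m,:2].astype(np.float32)*1000),np.median(q[m,2]))
print('plane',np.linalg.lstsq(np.c_[q[m,:2],np.ones(m.sum())],q[m,2],rcond=None)[0])
E
```

```text
press 13.45 [ 0.6086 -0.2427  0.0825] F [-6.2  2.  10.3] M [ 0.39  0.92 -0.03] g 0.0234
open 14.07 [ 0.6085 -0.2427  0.0811] F [ 0.1 -0.4 -0.6] M [-0.06 -0.    0.  ] g 0.0854
away 16.18 [ 0.4408 -0.0006  0.2797] F [ 0.2 -0.4 -0.1] M [ 0.03 -0.03 -0.01] g 0.085
((580.8528442382812, -238.18206787109375), (201.48294067382812, 165.10986328125), 80.1874771118164) 0.07448613618605254
plane [ 0.00272171 -0.00012809  0.07282094]
```

View pics/seated.png

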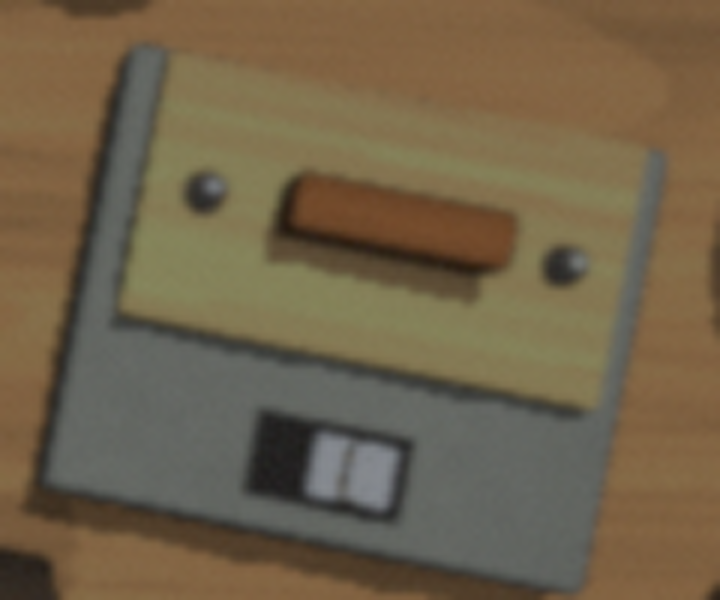

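View pics/seated_s.png

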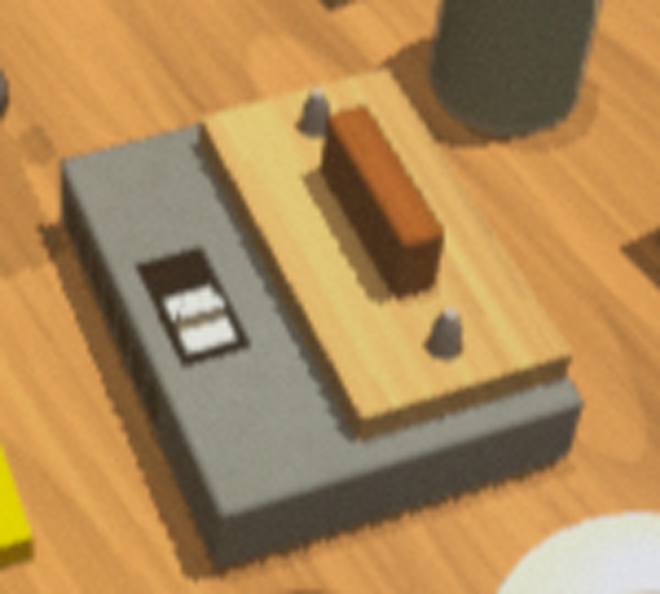

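The plate is fully home: its top is at 74.5 mm, it is flat, and both pins show through. The switch is off, with its white slider at the -y end of the slot. I'll push the ridge towards +y with closed fingertips.

```bash
python3 - <<'E'
from h import *
c,sn=np.cos(np.radians(-9.9)),np.sin(np.radians(-9.9))
W=lambda lx,ly,z:[.6085+lx*c-ly*sn,-.2427+lx*sn+ly*c,z]
jaws.grasp(30); 
manip.move_to(W(-.099,-.034,.14),Q(-9.9)); st('pre')
manip.move_straight(W(-.099,-.034,.0605),speed=.08); st('down')
y=-.034
while y<-.001:
    y+=.002; manip.move_straight(W(-.099,y,.0605),speed=.03); s=st(round(y,3))
    fl=-(s['force'][:2]@[-sn,c]); print('  push',round(fl,1))
    if fl>8 and y>-.012 or abs(s['force'][2])>10: break
manip.move_straight(W(-.099,y-.012,.0605),speed=.05)
manip.move_straight(W(-.099,y-.012,.16),speed=.12)
manip.move_to([.44,.0,.28],Q(-10)); st('away')
for n in('top','side'): shot(n)
a=np.load('top.npz')['im'][180:280,355:475]; b=np.load('side.npz')['im'][250:385,310:460]
cv2.imwrite('pics/sw.png',np.hstack([cv2.resize(i,(400,350),interpolation=cv2.INTER_CUBIC)[...,::-1] for i in(a,b)]))
E
```

```text
pre 18.21 [ 0.5053 -0.2584  0.1407] F [ 0.4 -1.   0.8] M [-0.01 -0.04  0.03] g 0.0002
down 19.35 [ 0.5053 -0.2593  0.0609] F [-0.   0.   0.2] M [0.   0.02 0.01] g 0.0002
-0.032 19.6 [ 0.5056 -0.2571  0.0608] F [-0.7 -0.3  0.5] M [0.05 0.02 0.02] g -0.0002
  push 0.4
-0.03 19.85 [ 0.5059 -0.2551  0.0606] F [ 0.2  0.2 -0. ] M [-0.01 -0.03  0.01] g -0.0002
  push -0.2
-0.028 20.1 [ 0.5062 -0.2531  0.0605] F [-0.6  0.6 -0.9] M [ 0.04 -0.   -0.01] g 0.0001
  push -0.5
-0.026 20.35 [ 0.5065 -0.2512  0.0605] F [-0.1 -0.1 -0.3] M [-0.05  0.01  0.  ] g 0.0004
  push 0.1
-0.024 20.6 [ 0.5069 -0.2495  0.0605] F [-0.4 -3.  -0. ] M [-0.41  0.09 -0.  ] g 0.0002
  push 3.0
-0.022 20.85 [ 0.5072 -0.2473  0.0605] F [-0.2 -1.7 -0.4] M [-0.4   0.05  0.01] g -0.0
  push 1.7
-0.02 21.1 [ 0.5076 -0.2452  0.0605] F [ 0.3 -1.5  0.1] M [-0.33  0.05 -0.01] g 0.0002
  push 1.5
-0.018 21.35 [ 0.508  -0.2432  0.0605] F [ 0.3 -1.   1.3] M [-0.16 -0.05  0.01] g 0.0002
  push 1.0
-0.016 21.6 [ 0.5081 -0.2411  0.0604] F [ 0.7 -0.5  0.5] M [ 0.03 -0.   -0.02] g 0.0
  push 0.4
-0.014 21.85 [ 0.5085 -0.2393  0.0605] F [-0.8  0.5 -0.1] M [ 0.   -0.05 -0.02] g 0.0002
  push -0.4
-0.012 22.1 [ 0.5089 -0.2374  0.0605] F [ 0.3 -0.4  0.7] M [-0.01 -0.03  0.  ] g -0.0003
  push 0.4
-0.01 22.35 [ 0.5093 -0.2354  0.0605] F [-0.5  0.5  0. ] M [0.01 0.01 0.01] g 0.0004
  push -0.4
-0.008 22.6 [ 0.5096 -0.2334  0.0605] F [0.5 0.1 0.2] M [-0.01  0.04 -0.02] g -0.0
  push -0.2
-0.006 22.85 [ 0.51   -0.2315  0.0605] F [ 0.8 -0.5  0.3] M [ 0.02 -0.03 -0.01] g -0.0002
  push 0.3
-0.004 23.1 [ 0.5102 -0.2307  0.0606] F [-3.1 -8.9 -1.1] M [-1.57  0.6   0.02] g 0.0001
  push 9.3
away 25.54 [ 0.4404 -0.0006  0.2794] F [0.5 0.7 0.5] M [-0.01 -0.01  0.02] g 0.0002
```

View pics/sw.png

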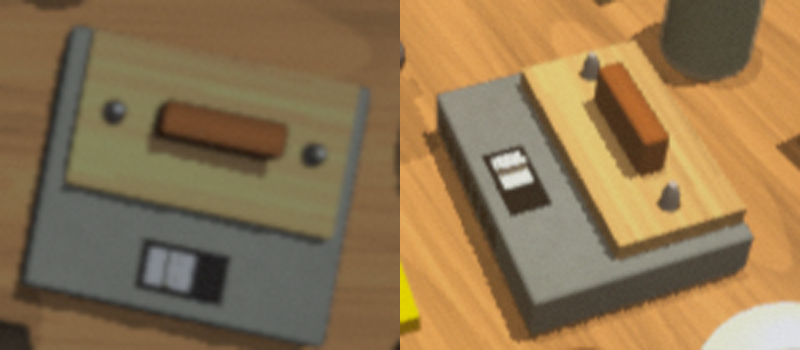

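The switch now sits at the +y end of its slot (top crop 168,268). It snapped over and then met the end stop about 20 mm on. The plate is still seated, so I'll hand in.

```bash
python3 -c "
from h import *
manip.finish_job(); st()"
```

```text
the job is handed in; nothing more can be done
the job is handed in; nothing more can be done
```

The press is closed with the switch on, and I handed the job in at about 26 s of the 67 s allowed.

- **Top plate:** I gripped the plywood plate by its bar and corrected its position over the pins by about 1.1 mm, using both cameras. I then lowered it level in small steps. It met no resistance on the pins and touched down at the expected height. After release its top measured 74.5 mm, against the expected 75 mm. It is flat to within about 0.3%, with both pins showing through.
- **Switch:** I pushed the ridge with closed fingertips. It took about 3 N to start, snapped over, and met the end stop about 20 mm on, with a push of about 9 N. The last pictures show the slider at the +y end of its slot and the plate still seated.
- **Other objects:** I touched nothing else on the table, and the arm was clear of everything at hand-in. I did not check each object's position separately.
- **Disagreements:** The two cameras differed by 2–3 mm in absolute y, so I used plate-to-base offsets measured within each camera. My first pixel reading of the ridge was about 5 mm off its nominal off position. Contact during the push came where the nominal position predicted. No check failed.

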